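# Close the water filter with its quarter-turn fastener

### The job

Close up the water filter unit: lay its loose white cover flat in the recess on top, with the cover's round hole over the slot. Then fit the orange wing fastener through the hole, line its cross bar up with the slot, push it in against the spring and turn it a quarter turn clockwise, so that it springs up into its lock and holds by itself. Leave the egg timer, salt shaker and espresso cup where they are.

Things in the scene. Friction and masses are not known exactly. Their poses are not given: they have to be found in the camera images.
- housing: White water filter unit, fixed, 104 (x) x 154 (y) x 67 (z) mm, two brass hose stubs on its +x side. Origin: centre of its underside; z up. Its top is a recess 84 (x) x 134 (y) mm with a grey floor at z = 60 mm and a rim up to z = 67 mm. In the floor: a keyed slot at y = -32 mm, and round y = +35 mm an opening showing the blue cartridge (nothing to do there).
- slot (a point): Centre of the keyed slot, on the recess floor's upper face (6 mm thick), axes as the housing. Slot 40 mm along x, 16 mm along y, with a 26 mm square opening in its middle for the hub. Under the floor the bar turns only clockwise (from above); solid stops stand 5 degrees past the quarter turn. There the underside has a notch, 2.5 mm deep and 17 mm wide, along y: the lock.
- plunger (a joint): Steel spring plate under the slot, pushing up on the fastener. 0 m at rest (its top 52 mm up in the housing), grows as it is pressed down, to 0.010. It pushes with 3.5 N at rest plus 0.7 N for each mm.
- cover: Loose white cover plate, 80 (x) x 130 (y) x 5 (z) mm, about 0.12 kg. Origin: centre of its underside; z up. Round through hole of 46 mm at y = -32 mm, raised grip bar at y = +40 mm. In place its axes lie along the housing's, its origin 60 mm up in the housing, 2 mm play all round. Red tick beside the hole: wing direction when locked; two grey ticks: when it goes in.
- cover_grip (a point): Point to grasp on the cover's grip bar, at y = +40 mm, z = 28 mm in the cover, axes as the cover. The bar is 44 mm long (x), 12 mm thick (y), its top at z = 36 mm in the cover; grip it across the 12 mm, fingers closing along the cover's y.
- cover_hole (a point): Centre of the cover's round hole, on its upper face (z = 5 mm in the cover).
- stud: Loose orange wing fastener, upright, 61 mm high, about 0.08 kg. Origin: centre of its underside; z up. From below: steel cross bar 36 (x) x 12 (y) x 8 mm; steel hub, diameter 22 mm, up to 22 mm; orange flange, diameter 56 mm, 22 to 27 mm; orange wing 44 (x) x 12 (y) mm, 27 to 61 mm. Wing and bar are parallel; a half turn makes no difference.
- wing (a point): Point to grasp on the wing: on the stud's axis, 51 mm above its underside (10 mm below the wing's top), axes as the stud. Fingers close along the stud's y, over 12 mm.
- flange (a point): On the stud's axis, on the underside of its flange (22 mm above its own underside). Height of the stud's origin in the housing: 52 mm when it merely rests on the spring in the slot and cannot turn; it turns only when pushed below 46 mm; at 43 mm the flange meets the cover (hard stop, spring 9.8 N); locked it stands at 48.5 mm, pressed up by 6 N.
- timer: Red and white egg timer, 63 x 62 x 60 mm, bystander. Origin: centre of its underside.
- salt: Glass salt shaker, 44 x 44 x 90 mm, bystander. Origin: centre of its underside.
- cup: Patterned espresso cup, 60 x 83 x 52 mm, bystander. Origin: at its underside.
Mind the look-alikes: they are no part of the job. There is more than one size of the stud; the one meant has the size given above.

How it is judged:
On the way, in this order (a step that is already met when the one before it is completed fails the run):
1. the cover lies flat in the recess with its hole over the slot (horizontal distance between cover_hole and slot below 0.006 m and z of cover in the frame of housing below 0.063 m and angle between cover's own z axis and vertical below 0.05 rad), for 0.2 s.
2. the fastener's bar has been pushed through the slot, below the recess floor (horizontal distance between stud and slot below 0.005 m and z of stud in the frame of housing below 0.0475 m), for 0.1 s.
At the end, for the whole second after the job is handed in: Cover flat in the recess (hole within 6 mm of the slot, raised under 3 mm, tilt under 0.05 rad); fastener within 5 mm of the slot, wing a quarter turn from it within 0.25 rad, sprung up into the notch (origin 47.3 to 50 mm up in the housing), tilt under 0.12 rad; both at rest (all of step 1 and horizontal distance between stud and slot below 0.005 m and z of stud in the frame of housing between 0.0473 and 0.05 m and angle between the x axis of stud and the y axis of housing, either way round below 0.25 rad and angle between stud's own z axis and vertical below 0.12 rad and linear speed of each of stud, cover below 0.02 m/s); the robot touches nothing.
It fails at once if a bystander (egg timer, salt shaker or espresso cup) was moved by more than 3 cm (distance of any of timer, salt, cup from where it was at the start of the episode above 0.03 m).
It also fails if it takes over 61 s, if anything falls off the work surface, if the arm or the gripper's body presses on something with over 40 N, if the wrist force passes 120 N, or if a joint passes its speed limit or range.

### The arm

A 6-joint arm with a two-finger parallel gripper is mounted at the origin on a cart in front of the work surface, level with it; the furniture and walls round the work are solid. World frame = base frame: x ahead of the robot, y to its left, z up, the work surface at z = 0. Lengths are in m, angles in rad, forces in N, time in s.
With the tool pointing down it reaches from about 0.3 to 0.75 m from the base axis. Payload 8.5 kg.
Tool frame: the origin (TCP) lies at the very end of the fingers, on their centre line; the grasp point (between the pads) lies robot.pinch_z behind it (robot.pinch_z is the distance from the TCP to the grasp point, in m); z points along the fingers, y is the line along which they close (so a half turn about z gives the same grasp; the last joint's range is limited). The gripper opens to 88 mm and grips with 3 to 60 N. Pads are 18 mm wide; open, the fingers measure 123 mm over their backs; the gripper's body (75 mm by 187 mm) begins 45 mm behind the grasp point.
Start: joints at [0.954, 0.381, 1.297, -0, 1.464, -0.215], TCP at [0.215, 0.506, 0.199] pointing down, gripper open.
Joint ranges: [-3.11, 3.11], [-0.89, 2.33], [0.22, 2.48], [-1.42, 4.56], [0.17, 2.85], [-2.88, 2.88]. Speed limits (rad/s): [2.39, 2.39, 3.14, 3.14, 3.14, 3.14].

### API

Orientations are given as a unit quaternion [x, y, z, w].
In Python, from workcell import robot gives the robot as it stands.
- The arm moves only by the tool arm_command, never from a script. Its argument "plan" is one flat list of numbers, 5 for each row, row after row: the shift along the tool's x, y, z in mm, then the turn about the tool's z in rad, then the closure, from -1 (fully open) to 1 (shut). In form: [tx, ty, tz, turn, grip, tx, ty, tz, turn, grip, ...]. A call has 1 to 20 rows; each row shifts and turns the commanded pose from where the row before left it, along the tool's axes as they then stand; what a row does not reach is not made up. A row lasts 1/10 s, in which the tool goes at most 50 mm and 8.59 degrees, less where a joint would pass 70% of its speed; a pose out of reach is approached as far as the arm can. A call with a gripper value outside its range is refused whole. The fingers move at their own pace and stop on an object; the grip force is fixed at half the most. Time passes only in rows, so rows that do not move let the fingers close. It gives the time, the measured TCP pose, the force, the opening and the grip force at its end, in the units of the state.
- robot.get_obs(): the state, without advancing time (a new reading comes with each control period).
- robot.snapshot(name): name is "scene" or "top"; returns (picture, depth): 400x640x3 uint8, blue, green, red; 400x640 float32, m along the optical axis (not along the pixel's ray), 0 where there is no reading.
- robot.camera_info(name): a dict with "fx", "fy", "cx", "cy" (pixels), "origin" and "rotation" of the camera in the world. Camera axes: x right, y down, z forward; pixel columns grow to the right and rows downward; lengths in m; the calibration is good to about 2 mm. A picture is of the moment at which its call begins. camera_info takes no time and is no camera call.
- robot.close_job(): hands the job in; it is judged then, once.
The state is a dict: "t": time; "joint_positions": joint angles; "qvel": joint speeds; "joint_torque": joint torques, N m; "position": TCP position; "tcp_rot": TCP orientation; "force": force on the tool from outside, world axes, zero at the start; "ft_torque": the same for the moment, N m; "opening": opening from 0.0 (shut) to 1.0 (fully open); "gripper_force": force on a finger pad.
Only numpy, scipy, OpenCV 4.12 (cv2) and the standard library are available. Lean on these libraries where they do the work, as an engineer would, in place of code of your own. Each camera call takes 0.05 s, during which the arm holds its last target. There are 200 camera calls.

## Working session

There is one attempt and no reset: what is moved stays moved. The work goes in short steps, Python scripts to look and compute and a tool call to move; the robot and the scene stay as the last step left them, time stands still between calls to the robot, and variables do not carry over. Pictures are saved under pics/ and viewed, at most 10 in all, crops included, and the job is handed in when it is done.

Besides the shell and the picture viewer there is one more tool, called after "Call:" as name(argument=value, ...) on one line, values as JSON. arm_command: Moves the arm, as the interface text tells. Its arguments: {"type":"object","properties":{"plan":{"type":"array"}},"required":["plan"]}

```bash
mkdir -p pics; cat > h.py <<'E'
import numpy as np, cv2
from workcell import robot
def snap(n):
    im,d=robot.snapshot(n); c=robot.camera_info(n); 
    v,u=np.mgrid[:400,:640]
    p=np.stack([(u-c["cx"])/c["fx"]*d,(v-c["cy"])/c["fy"]*d,d],-1)@np.array(c["rotation"]).T+np.array(c["origin"])
    p[d==0]=np.nan
    return im,d,p
E
python3 - <<'E'
from h import *
print(robot.pinch_z, robot.get_obs())
for n in("scene","top"):
    im,d,p=snap(n); cv2.imwrite(f"pics/{n}0.png",im); np.save(f"{n}0.npy",p); print(robot.camera_info(n))
E
```

```text
0.0187 {'t': 0.0, 'joint_positions': array([ 9.53688082e-01,  3.81218387e-01,  1.29826308e+00,  9.81829946e-06,
        1.46364004e+00, -2.15332845e-01]), 'qvel': array([-0.00126883, -0.00025555,  0.00122585, -0.00106   , -0.00085248,
       -0.00071747]), 'joint_torque': array([-1.15906388e-05, -4.37943149e+01, -2.24549639e+01,  7.13318330e-02,
        3.53690959e-02, -1.33406938e-04]), 'position': array([0.21488808, 0.50590368, 0.19852503]), 'tcp_rot': array([ 1.99539717e-01,  9.79889441e-01, -6.97189937e-04, -3.13526881e-04]), 'force': array([ 0.06235114,  0.81976964, -0.21790211]), 'ft_torque': array([ 0.02591594, -0.00323816,  0.01191786]), 'gripper_force': 0.0, 'opening': 0.9970756509139309}Traceback (most recent call last):
  File "<stdin>", line 4, in <module>
  File "h.py", line 6, in snap
    p=np.stack([(u-c["cx"])/c["fx"]*d,(v-c["cy"])/c["fy"]*d,d],-1)@np.array(c["rotation"]).T+np.array(c["origin"])
      ~~~~~~~~~~~~~~~~~~~~~~~~~~~~~~~~~~~~~~~~~~~~~~~~~~~~~~~~~~~~^~~~~~~~~~~~~~~~~~~~~~~~~~
ValueError: matmul: Input operand 1 has a mismatch in its core dimension 0, with gufunc signature (n?,k),(k,m?)->(n?,m?) (size 4 is different from 3)
```

Rotation is a quaternion.

```bash
sed -i 's/np.array(c\["rotation"\]).T/R.from_quat(c["rotation"]).as_matrix().T/; 1a from scipy.spatial.transform import Rotation as R' h.py
python3 - <<'E'
from h import *
for n in("scene","top"):
    im,d,p=snap(n); cv2.imwrite(f"pics/{n}0.png",im); np.save(f"{n}0.npy",p); print(robot.camera_info(n))
    print(np.nanmedian(p[::,:,2]))
E
```

```text
{'fx': 520.6510190086162, 'fy': 520.6510190086162, 'cx': 317.50358438898655, 'cy': 199.98396683771637, 'origin': array([-0.36806251, -0.58973223,  1.00024163]), 'rotation': array([ 0.80970432, -0.37961019,  0.19939546, -0.40064507])}
0.08065908460404803
{'fx': 491.55825265695495, 'fy': 491.55825265695495, 'cx': 313.62558660075257, 'cy': 195.85952960026907, 'origin': array([0.38068483, 0.15110037, 1.33774543]), 'rotation': array([-0.69972304,  0.71057563, -0.04370589,  0.0596635 ])}
0.001676937900515485
```

View pics/top0.png

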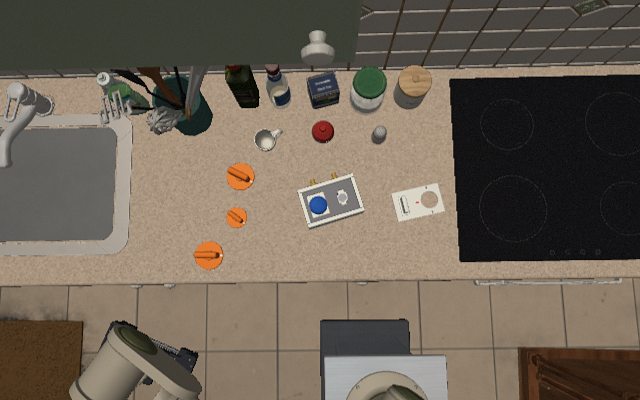

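View pics/scene0.png

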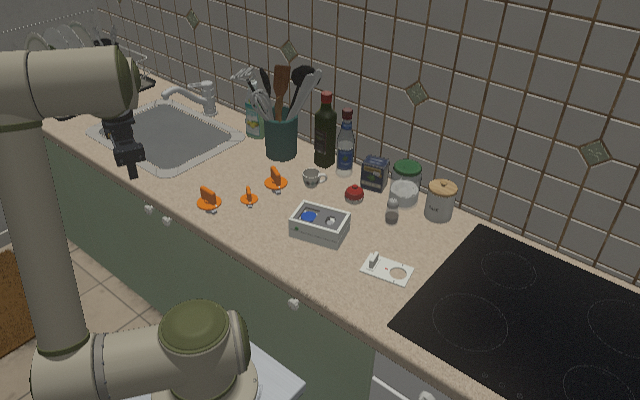

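Top view: the orange fastener candidates are at (240,177), (237,217) and (208,255). The cover is at (418,202), the housing at (331,202), the timer at (322,131), the salt at (379,133) and the cup at (266,140). I'll measure these next.

```bash
python3 - <<'E'
from h import *
im=cv2.imread("pics/top0.png"); p=np.load("top0.npy")
hsv=cv2.cvtColor(im,cv2.COLOR_BGR2HSV)
m=cv2.inRange(hsv,(5,150,120),(22,255,255))
n,l,s,c=cv2.connectedComponentsWithStats(m)
def rect(q):
    q=q[~np.isnan(q).any(1)]; (c,wh,a)=cv2.minAreaRect((q[:,:2]*1000).astype(np.float32)); return np.round(c,1),np.round(wh,1),round(a,1),len(q)
for i in range(1,n):
    if s[i,4]<100: continue
    q=p[l==i]; z=q[:,2]; print("stud",c[i],"zmax",np.nanpercentile(z,98), "all",rect(q))
    zm=np.nanpercentile(z,97); print("  top",rect(q[z>zm-.006]),"mean",np.nanmean(q[z>zm-.006],0), "flange z",np.nanmedian(z))
    f=q[z<zm-.015]; print("  flange",rect(f))
def reg(name,x0,y0,x1,y1,lo,hi):
    q=p[y0:y1,x0:x1].reshape(-1,3); q=q[(q[:,2]>lo)&(q[:,2]<hi)]; print(name,rect(q),"med z",np.nanmedian(q[:,2]))
reg("housing rim",285,165,380,240,.0625,.075)
reg("housing floor",285,165,380,240,.055,.0625)
reg("cover plate",380,175,455,230,.003,.009)
reg("cover grip",380,175,455,230,.028,.045)
q=p[175:230,380:455]; print("cover z hist",np.histogram(q[...,2],np.arange(-.005,.05,.005)))
q=p[165:240,285:380]; print("housing hist",np.histogram(q[...,2],np.arange(-.005,.09,.005)))
cs=[cv2.resize(im[y:y+60,x:x+75],(750,600)) for x,y in((385,172),(295,170))]
cv2.imwrite("pics/c1.png",cv2.resize(np.hstack(cs+[cv2.resize(im[150:275,185:265],(384,600))]),(800,260)))
E
```

```text
stud [239.63254113 175.8976234 ] zmax 0.08476000242899666 all (array([630.4, 377.8]), array([71.4, 72.7]), 51.3, 543)
  top (array([630.7, 376.8]), array([56.5, 15.1]), 64.2, 103) mean [0.62990704 0.37642839 0.08184903] flange z 0.037296687311747956
  flange (array([630.4, 377.8]), array([71.4, 72.7]), 51.3, 418)
stud [236.06329114 217.12341772] zmax 0.06428735802519872 all (array([519.9, 388.9]), array([54.2, 52.8]), 75.1, 314)
  top (array([519.8, 387.6]), array([40.8, 11. ]), 52.7, 54) mean [0.51997675 0.38756757 0.06085912] flange z 0.02769610248945653
  flange (array([519.9, 388.9]), array([54.2, 52.8]), 75.1, 244)
stud [208.13210702 255.02508361] zmax 0.08407269117063351 all (array([420. , 459.2]), array([73. , 72.5]), 54.9, 594)
  top (array([420.8, 459.1]), array([54.2, 15.3]), 88.9, 115) mean [0.42043671 0.46022617 0.08113329] flange z 0.036818612989722554
  flange (array([420. , 459.2]), array([73. , 72.5]), 54.9, 452)
housing rim (array([558.2, 135.2]), array([104.6, 153.7]), 16.5, 765) med z 0.06574161519400179
housing floor (array([556.6, 134.5]), array([101.4, 154. ]), 16.2, 1126) med z 0.05902023897917241
cover plate (array([ 556.2, -102.2]), array([204.2, 149. ]), 89.0, 1010) med z 0.004910731144843861
cover grip (array([548.2, -63.2]), array([43. , 12.2]), 12.6, 78) med z 0.03472750362701604
cover z hist (array([1559, 1712,  524,   39,    7,    4,    7,   41,   33,    2]), array([-0.005,  0.   ,  0.005,  0.01 ,  0.015,  0.02 ,  0.025,  0.03 ,
        0.035,  0.04 ,  0.045]))
housing hist (array([2445, 1804,  101,    8,    9,    6,   22,  164,   95,   29,   38,
        216,  757,  655,  448,   31,    0,    0]), array([-0.005,  0.   ,  0.005,  0.01 ,  0.015,  0.02 ,  0.025,  0.03 ,
        0.035,  0.04 ,  0.045,  0.05 ,  0.055,  0.06 ,  0.065,  0.07 ,
        0.075,  0.08 ,  0.085]))
```

View pics/c1.png

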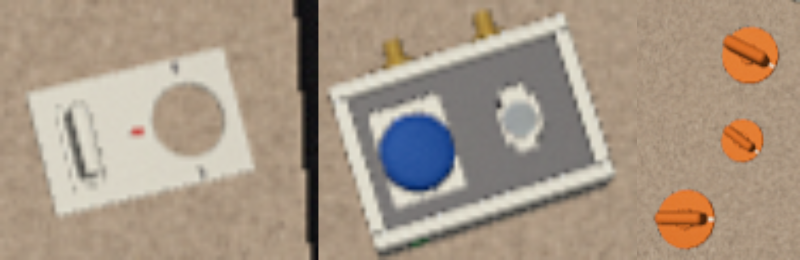

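The crop shows the cover with its grip bar at left and hole at right, and the housing with the blue cartridge at left and slot at right. The three studs are on the right of the crop. The middle one, at (237,217), has a ~54 mm flange and is ~62 mm high, so it matches the description; the other two have ~72 mm flanges and are ~83 mm high. Next I'll refine the poses.

```bash
cat >> h.py <<'E'
def ray(n,uv,z):
    c=robot.camera_info(n); uv=np.asarray(uv,float).reshape(-1,2)
    d=np.c_[(uv[:,0]-c["cx"])/c["fx"],(uv[:,1]-c["cy"])/c["fy"],np.ones(len(uv))]@R.from_quat(c["rotation"]).as_matrix().T
    o=np.array(c["origin"]); return (o+d*((z-o[2])/d[:,2])[:,None])[:,:2]*1000
def cont(n,im,box,lo,hi,K=8):
    x0,y0,x1,y1=box; b=cv2.resize(im[y0:y1,x0:x1],None,fx=K,fy=K,interpolation=cv2.INTER_CUBIC)
    m=cv2.inRange(cv2.cvtColor(b,cv2.COLOR_BGR2HSV),lo,hi)
    cs,h=cv2.findContours(m,cv2.RETR_CCOMP,cv2.CHAIN_APPROX_NONE)
    return [((c[:,0]+.5)/K-.5+[x0,y0],hh[3]) for c,hh in zip(cs,h[0]) if cv2.contourArea(c)>12*K*K]
E
python3 - <<'E'
from h import *
W=((0,0,150),(180,50,255)); O=((5,150,100),(22,255,255))
jobs=[("cover","top",(385,175,450,228),W,.005),("cover","scene",(352,243,422,292),W,.005),
("housing","top",(290,168,372,235),W,.067),
("stud flange","top",(220,200,255,235),O,.027)]
for nm,n,b,(lo,hi),z in jobs:
    im=cv2.imread(f"pics/{n}0.png")
    for c,par in cont(n,im,b,lo,hi):
        q=ray(n,c,z).astype(np.float32); r=cv2.minAreaRect(q); print(nm,n,"outer" if par<0 else "hole",np.round(r[0],1),np.round(r[1],1),round(r[2],1),"circ",np.round(cv2.minEnclosingCircle(q),1) if 0 else [np.round(t,1) for t in cv2.minEnclosingCircle(q)])
p=np.load("scene0.npy")
for b in((235,180,265,210),):
    q=p[b[1]:b[3],b[0]:b[2]].reshape(-1,3); q=q[(q[:,2]>.056)&(q[:,2]<.066)]
    print("wing scene",cv2.minAreaRect((q[:,:2]*1000).astype(np.float32)),len(q),np.nanmax(q[:,2]))
q=p[245:280,355:390].reshape(-1,3); q=q[(q[:,2]>.03)&(q[:,2]<.04)]; print("grip scene",cv2.minAreaRect((q[:,:2]*1000).astype(np.float32)),len(q))
q=p[190:250,275:360].reshape(-1,3); q=q[(q[:,2]>.0635)&(q[:,2]<.07)]; print("rim scene",cv2.minAreaRect((q[:,:2]*1000).astype(np.float32)),len(q))
for nm,pt in dict(timer=(322,131),salt=(379,133),cup=(264,141)).items(): print(nm,np.load("top0.npy")[pt[1],pt[0]])
E
```

```text
cover top outer [ 555.8 -102.8] [ 83.7 133.3] 12.1 circ [array([ 556.2, -102.6]), np.float64(76.7)]
cover top hole [547.6 -61.4] [45.5 11.1] 19.4 circ [array([548.9, -65.1]), np.float64(22.8)]
cover top hole [ 562.4 -133.9] [44.7 44.2] 39.4 circ [array([ 563. , -134.1]), np.float64(22.9)]
cover scene outer [ 567.3 -101.1] [190.9 215.8] 40.2 circ [array([ 567.3, -101.1]), np.float64(144.1)]
cover scene hole [ 514.9 -113.7] [ 13.1 131.5] 12.6 circ [array([ 515.1, -113.7]), np.float64(65.8)]
cover scene hole [ 571.6 -128.7] [19.8 44.2] 29.7 circ [array([ 565.2, -132.3]), np.float64(22.1)]
cover scene hole [558.8 -56.7] [67.1 20.1] 12.7 circ [array([559.3, -58.6]), np.float64(33.6)]
housing top outer [525.8 162.4] [20.3 48.1] 18.2 circ [array([527. , 162.5]), np.float64(25.0)]
housing top outer [564.7 174.4] [22.7 48.7] 17.0 circ [array([562.5, 173.7]), np.float64(25.7)]
housing top outer [564.4 104.3] [41.3 27.9] 17.7 circ [array([564.8, 103.6]), np.float64(21.5)]
housing top outer [557.3 135. ] [106.3 156. ] 16.5 circ [array([556.8, 134.7]), np.float64(92.3)]
housing top hole [557.1 134.9] [ 85.8 136.1] 16.4 circ [array([557.6, 134.6]), np.float64(79.2)]
stud flange top outer [519.7 388.2] [55.4 54.7] 77.0 circ [array([520.3, 388.6]), np.float64(28.4)]
wing scene ((517.2275390625, 386.4097900390625), (41.622802734375, 10.963298797607422), 52.889007568359375) 33 0.06580215897463815
grip scene ((544.3433227539062, -64.80018615722656), (44.30984878540039, 12.303711891174316), 11.953083992004395) 53
rim scene ((554.6058959960938, 132.56948852539062), (112.24249267578125, 155.69940185546875), 16.942764282226562) 453
timer [0.74476444 0.15388908 0.05898908]
salt [0.72907995 0.00469353 0.08443066]
cup [0.73442275 0.31636261 0.00583085]
```

```bash
cat >> h.py <<'E'
def go(x,y,z,yaw):
    """turn to make tool y point at yaw (deg), then shift in tool axes after that turn (mm)"""
    o=robot.get_obs(); r=R.from_quat(o["tcp_rot"]); M=r.as_matrix(); cur=np.degrees(np.arctan2(M[1,1],M[0,1]))
    t=-(((yaw-cur)+90)%180-90)  # half-turn symmetric
    D=np.array([x,y,z])-o["position"]*1000
    print("tcp",np.round(o["position"]*1000,1),"yaw",round(cur,2),"turn rad",round(np.radians(t),4),
     "shift before turn",np.round(M.T@D,1),"after turn",np.round((M@R.from_euler("z",t,degrees=True).as_matrix()).T@D,1),"tiltz",np.round(M[:2,2],4),"j6",np.round(o["joint_positions"][5],2),"F",np.round(o["force"],1),"open",round(o["opening"],3),"gf",round(o["gripper_force"],1),"t",round(o["t"],2))
E
python3 -c "
from h import *
go(547.3,-63.7,90,102.2)"
```

```text
tcp [215.  506.  198.7] yaw 66.98 turn rad -0.6147 shift before turn [-528.7 -394.2  109. ] after turn [-204.5 -627.   109. ] tiltz [-0.0006 -0.0009] j6 -0.22 F [-0.  -0.4  0.6] open 1.003 gf 0.0 t 0.15
```

Call:
arm_command(plan=[0, 0, 0, -0.123, 0, 0, 0, 0, -0.123, 0, 0, 0, 0, -0.123, 0, 0, 0, 0, -0.123, 0, 0, 0, 0, -0.123, 0, -10, -31, 0, 0, 0, -14, -43, 2, 0, 0, -14, -43, 4, 0, 0, -14, -43, 4, 0, 0, -14, -43, 4, 0, 0, -14, -43, 5, 0, 0, -14, -43, 5, 0, 0, -14, -43, 5, 0, 0, -14, -43, 10, 0, 0, -14, -43, 10, 0, 0, -14, -43, 10, 0, 0, -14, -43, 10, 0, 0, -14, -43, 10, 0, 0, -14, -43, 10, 0, 0, -12, -38, 10, 0, 0])

```text
t: 2.15
position: [0.5481, -0.0666, 0.0995]
tcp_rot: [-0.106, 0.994, 0.0, -0.0]
force: [1.0, 0.5, -0.6]
opening: 0.499
gripper_force: 0.0
```

```bash
python3 -c "
from h import *
go(547.3,-63.7,9.5,102.2)"
```

```text
tcp [548.1 -66.6  99.5] yaw 102.17 turn rad -0.0006 shift before turn [ 0.1  2.9 90. ] after turn [ 0.1  2.9 90. ] tiltz [-0.0002  0.0001] j6 -2.12 F [ 1.   0.5 -0.6] open 0.499 gf 0.0 t 2.15
```

Call:
arm_command(plan=[0, 0, 15, 0, 0, 0, 0, 25, 0, 0, 0, 0, 25, 0, 0, 0, 0, 15, 0, 0, 0, 0, 5, 0, 0, 0, 0, 0, 0, 0])

```text
t: 2.75
position: [0.5471, -0.0643, 0.0148]
tcp_rot: [-0.106, 0.994, 0.0, -0.001]
force: [-0.1, 0.3, 0.0]
opening: 0.499
gripper_force: 0.0
```

```bash
python3 -c "
from h import *
go(547.3,-63.7,9.5,102.2)"
```

```text
tcp [547.1 -64.3  14.8] yaw 102.22 turn rad 0.0003 shift before turn [-0.3  0.6  5.3] after turn [-0.3  0.6  5.3] tiltz [-0.0011  0.0004] j6 -2.12 F [-0.1  0.3  0. ] open 0.499 gf 0.0 t 2.75
```

Call:
arm_command(plan=[0, 0.5, 4.5, 0, 0, 0, 0, 0, 0, 1, 0, 0, 0, 0, 1, 0, 0, 0, 0, 1, 0, 0, 0, 0, 1, 0, 0, 0, 0, 1, 0, 0, 0, 0, 1, 0, 0, 0, 0, 1])

```text
t: 3.55
position: [0.5472, -0.0639, 0.0107]
tcp_rot: [-0.106, 0.994, 0.0, -0.0]
force: [-0.4, -0.7, 0.6]
opening: 0.006
gripper_force: 0.0
```

```bash
python3 -c "
from h import *
go(545.9,173.4,160,106.4)"
```

```text
tcp [547.2 -63.9  10.7] yaw 102.22 turn rad -0.073 shift before turn [ -48.9  232.2 -149.3] after turn [ -65.7  228.1 -149.3] tiltz [-0. -0.] j6 -2.12 F [-0.4 -0.7  0.6] open 0.006 gf 0.0 t 3.55
```

The gripper closed on nothing, so I'll look.

```bash
python3 - <<'E'
from h import *
im,d,p=snap("top"); im2,d2,p2=snap("scene"); np.save("t1.npy",p);np.save("s1.npy",p2)
cv2.imwrite("pics/t1f.png",im)
cv2.imwrite("pics/c2.png",np.hstack([cv2.resize(im[160:280,360:480],(400,400)),cv2.resize(im2[200:320,330:450],(400,400))]))
E
```

```text
(no output)
```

View pics/c2.png

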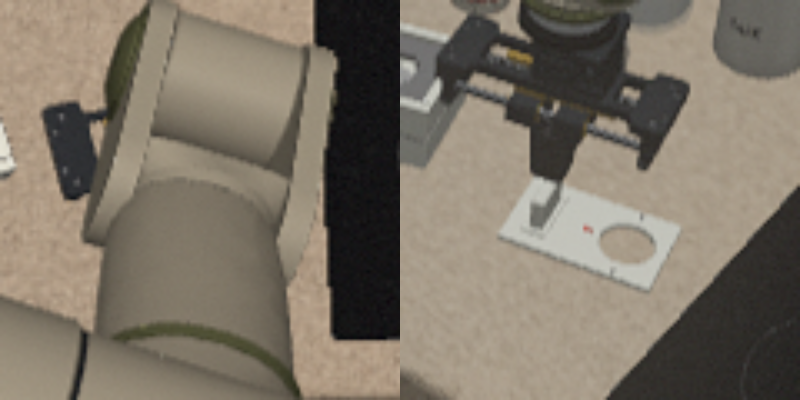

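```bash
python3 - <<'E'
from h import *
p=np.load("s1.npy");im=cv2.imread("pics/t1f.png")
# scene crop scale 3.333: finger column around crop x 545 -> u=330+(545-400)/3.333
for v in range(240,272,2):
    print(v,[tuple(np.round(p[v,u]*1000).astype(int)) for u in(368,371,374,377,380)])
b=p[245:290,355:420].reshape(-1,3)
q=b[(b[:,2]>.03)&(b[:,2]<.04)&(b[:,0]<.6)]; print(cv2.minAreaRect((q[:,:2]*1000).astype(np.float32)))
E
```

```text
240 [(np.int64(624), np.int64(6), np.int64(0)), (np.int64(532), np.int64(-59), np.int64(98)), (np.int64(538), np.int64(-64), np.int64(97)), (np.int64(519), np.int64(-84), np.int64(121)), (np.int64(519), np.int64(-92), np.int64(125))]
242 [(np.int64(618), np.int64(1), np.int64(-2)), (np.int64(535), np.int64(-58), np.int64(88)), (np.int64(540), np.int64(-64), np.int64(88)), (np.int64(539), np.int64(-73), np.int64(94)), (np.int64(535), np.int64(-84), np.int64(103))]
244 [(np.int64(610), np.int64(-4), np.int64(-1)), (np.int64(535), np.int64(-58), np.int64(81)), (np.int64(541), np.int64(-63), np.int64(80)), (np.int64(537), np.int64(-75), np.int64(89)), (np.int64(540), np.int64(-82), np.int64(92))]
246 [(np.int64(602), np.int64(-10), np.int64(0)), (np.int64(538), np.int64(-57), np.int64(72)), (np.int64(541), np.int64(-64), np.int64(73)), (np.int64(542), np.int64(-73), np.int64(78)), (np.int64(540), np.int64(-83), np.int64(85))]
248 [(np.int64(593), np.int64(-15), np.int64(2)), (np.int64(537), np.int64(-58), np.int64(66)), (np.int64(541), np.int64(-65), np.int64(67)), (np.int64(537), np.int
[... 2024 characters left out ...]
)), (np.int64(540), np.int64(-72), np.int64(5)), (np.int64(547), np.int64(-77), np.int64(3)), (np.int64(550), np.int64(-85), np.int64(6))]
268 [(np.int64(521), np.int64(-65), np.int64(8)), (np.int64(528), np.int64(-70), np.int64(6)), (np.int64(533), np.int64(-77), np.int64(6)), (np.int64(535), np.int64(-85), np.int64(10)), (np.int64(541), np.int64(-90), np.int64(9))]
270 [(np.int64(516), np.int64(-69), np.int64(7)), (np.int64(523), np.int64(-74), np.int64(4)), (np.int64(529), np.int64(-80), np.int64(4)), (np.int64(534), np.int64(-86), np.int64(4)), (np.int64(535), np.int64(-94), np.int64(8))]
((542.037841796875, -66.24275970458984), (38.76700973510742, 11.486856460571289), 7.730009078979492)
```

```bash
python3 - <<'E'
from h import *
def proj(n,X):
    c=robot.camera_info(n); q=(np.array(X)-c["origin"])@R.from_quat(c["rotation"]).as_matrix(); return q[0]/q[2]*c["fx"]+c["cx"],q[1]/q[2]*c["fy"]+c["cy"]
print("tcp0",proj("scene",[.215,.506,.199]),proj("scene",[.215,.506,.239]))
p=np.load("scene0.npy")
for v in range(160,184,3): print(v,[tuple(np.round(p[v,u]*1000).astype(int).tolist()) for u in(122,128,133,138)])
print("tcp1",proj("scene",[.5472,-.0639,.0107]),proj("scene",[.5472,-.0639,.05]))
im=cv2.imread("pics/scene0.png"); s2=robot.snapshot("scene")[0]
cv2.imwrite("pics/c3.png",np.hstack([cv2.resize(im[100:200,80:180],(400,400)),cv2.resize(s2[210:290,340:420],(400,400),interpolation=cv2.INTER_CUBIC)]))
E
```

```text
tcp0 (np.float64(132.2175362968953), np.float64(180.40935367588892)) (np.float64(129.25276916050723), np.float64(167.87514187647727))
160 [(164, 436, 317), (176, 430, 314), (186, 424, 312), (195, 418, 310)]
163 [(162, 435, 310), (173, 428, 308), (198, 449, 287), (434, 849, 3)]
166 [(385, 872, 5), (185, 454, 281), (195, 449, 279), (425, 837, 0)]
169 [(378, 863, 0), (183, 453, 274), (193, 447, 272), (409, 813, 6)]
172 [(366, 845, 1), (186, 462, 260), (195, 454, 259), (402, 805, 0)]
175 [(354, 826, 4), (367, 811, 3), (193, 454, 251), (389, 787, 3)]
178 [(348, 819, -2), (356, 794, 5), (191, 454, 243), (378, 771, 3)]
181 [(341, 811, -7), (347, 782, 2), (359, 772, 1), (371, 762, -1)]
tcp1 (np.float64(373.22529232842373), np.float64(261.9121943330698)) (np.float64(374.4321963829368), np.float64(251.29799747132213))
```

View pics/c3.png

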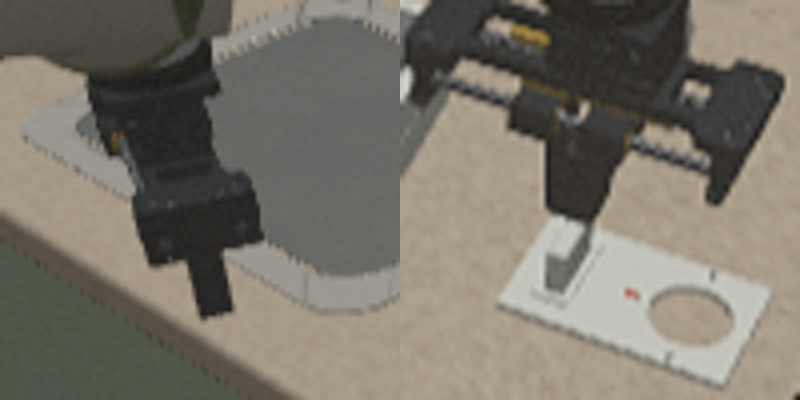

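The images show the real fingertips about 40 mm above the reported TCP: the closed tips are at z≈50 with a reading of 11, and at the start they were at z≈240 with a reading of 199. XY agrees. I'll correct z for this, descend in part with the gripper open, and re-measure.

Call:
arm_command(plan=[0, 0, 0, 0, 0, 0, 0, 0, 0, 0, 0, 0, 0, 0, 0, 0, 0, 0, 0, 0, 0, 0, 0, 0, 0, 0, 0, 10, 0, 0, 0, 0, 10, 0, 0, 0, 0, 5, 0, 0, 0, 0, 0, 0, 0])

```text
t: 4.6
position: [0.5466, -0.0638, -0.0155]
tcp_rot: [-0.106, 0.994, 0.0, -0.001]
force: [-1.1, -0.2, 0.1]
opening: 0.5
gripper_force: 0.0
```

```bash
python3 - <<'E'
from h import *
go(547.3,-63.7,-30,102.2)
im,d,p=snap("scene"); np.save("s2.npy",p)
# near finger (-y side): lowest dark points
hsv=cv2.cvtColor(im,cv2.COLOR_BGR2HSV)
b=p[:,:,:]; dark=(hsv[...,2]<75)&(p[...,0]>.515)&(p[...,0]<.58)&(p[...,1]<-.02)&(p[...,1]>-.13)&(p[...,2]>.005)&(p[...,2]<.1)
for lo,hi in((-130,-75),(-60,-20)):
    m=dark&(p[...,1]*1000>lo)&(p[...,1]*1000<hi); q=p[m]*1000; print(m.sum(),np.round(q[np.argsort(q[:,2])[:10]]))
cv2.imwrite("pics/c4.png",cv2.resize(im[210:290,330:430],(800,600),interpolation=cv2.INTER_CUBIC))
E
```

```text
tcp [546.6 -63.8 -15.5] yaw 102.21 turn rad 0.0002 shift before turn [-0.7 -0.1 14.5] after turn [-0.7 -0.1 14.5] tiltz [-0.0021  0.0007] j6 -2.12 F [-1.1 -0.2  0.1] open 0.5 gf 0.0 t 4.6
98 [[ 547.  -88.   22.]
 [ 546.  -89.   27.]
 [ 542.  -94.   30.]
 [ 554.  -99.   30.]
 [ 545.  -89.   31.]
 [ 543.  -93.   31.]
 [ 541.  -97.   32.]
 [ 543. -100.   32.]
 [ 560.  -98.   33.]
 [ 545.  -92.   33.]]
119 [[549. -41.  25.]
 [534. -41.  25.]
 [534. -34.  28.]
 [530. -37.  29.]
 [532. -39.  29.]
 [534. -44.  30.]
 [539. -44.  30.]
 [530. -33.  30.]
 [532. -42.  31.]
 [530. -47.  31.]]
```

View pics/c4.png

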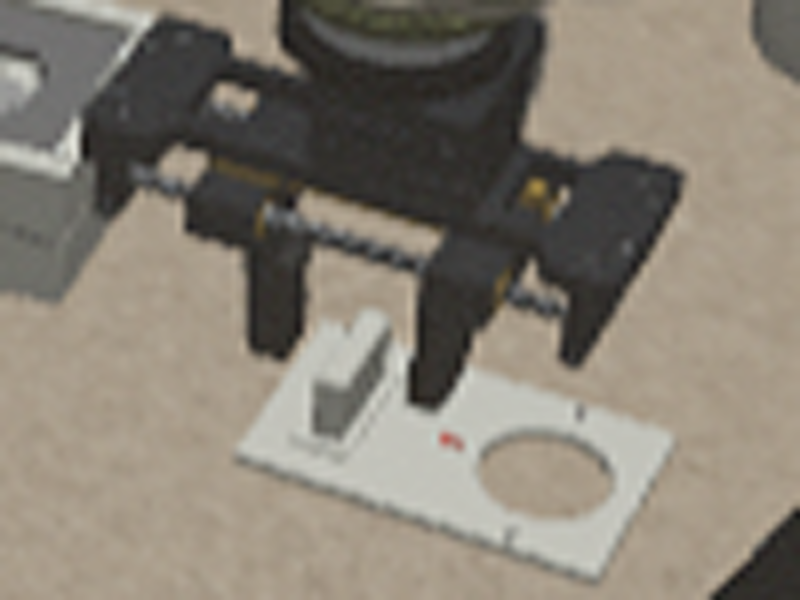

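The open fingers straddle the bar, with their tips at about z=26 mm (offset ~41). I'll go down another 15 mm and grip.

Call:
arm_command(plan=[-0.5, 0, 6, 0, 0, 0, 0, 6, 0, 0, 0, 0, 3, 0, 0, 0, 0, 0, 0, 1, 0, 0, 0, 0, 1, 0, 0, 0, 0, 1, 0, 0, 0, 0, 1, 0, 0, 0, 0, 1, 0, 0, 0, 0, 1])

```text
t: 5.55
position: [0.5478, -0.0638, -0.0292]
tcp_rot: [-0.106, 0.994, -0.0, 0.0]
force: [-0.7, 0.9, 1.9]
opening: 0.135
gripper_force: 30.0
```

```bash
python3 - <<'E'
from h import *
go(545.9,173.4,115,106.4)
E
```

```text
tcp [547.8 -63.8 -29.2] yaw 102.21 turn rad -0.073 shift before turn [ -48.4  232.3 -144.2] after turn [ -65.2  228.1 -144.2] tiltz [ 0.0003 -0.0001] j6 -2.11 F [-0.7  0.9  1.9] open 0.135 gf 30.0 t 5.55
```

Gripped: 0.135 × 88 ≈ 12 mm, 30 N.

Call:
arm_command(plan=[0, 0, -15, 0, 1, 0, 0, -25, 0, 1, 0, 0, -30, 0, 1, 0, 0, -25, -0.073, 1, -5, 18, -10, 0, 1, -10, 35, 0, 0, 1, -10, 35, 0, 0, 1, -10, 35, 0, 0, 1, -10, 35, 0, 0, 1, -10, 35, 0, 0, 1, -7, 23, 0, 0, 1, -3, 12, 0, 0, 1, 0, 0, 0, 0, 1, 0, 0, 0, 0, 1])

```text
t: 6.95
position: [0.5457, 0.1724, 0.0755]
tcp_rot: [-0.142, 0.99, -0.0, -0.0]
force: [-0.3, -0.7, -1.2]
opening: 0.134
gripper_force: 30.0
```

```bash
python3 - <<'E'
from h import *
go(545.9,173.4,31,106.4)
W=((0,0,150),(180,50,255))
for n in("scene","top"):
    im,d,p=snap(n); np.save(n+"3.npy",p); cv2.imwrite(f"pics/{n}3.png",im)
p=np.load("scene3.npy"); q=p[100:300,200:450].reshape(-1,3)*1000
print(np.histogram(q[:,2],np.arange(50,200,5)))
E
```

```text
tcp [545.7 172.4  75.5] yaw 106.38 turn rad -0.0003 shift before turn [-0.4  0.9 44.5] after turn [-0.4  0.9 44.5] tiltz [-0.0002 -0.0004] j6 -1.76 F [-0.3 -0.7 -1.2] open 0.134 gf 30.0 t 6.95
(array([472, 615, 661, 556, 342, 308, 340, 304, 255, 297, 421, 515, 807,
       306, 266, 229, 234, 468, 253, 193, 205, 182, 184, 196, 176, 201,
       213, 227, 273]), array([ 50,  55,  60,  65,  70,  75,  80,  85,  90,  95, 100, 105, 110,
       115, 120, 125, 130, 135, 140, 145, 150, 155, 160, 165, 170, 175,
       180, 185, 190, 195]))
```

View pics/scene3.png

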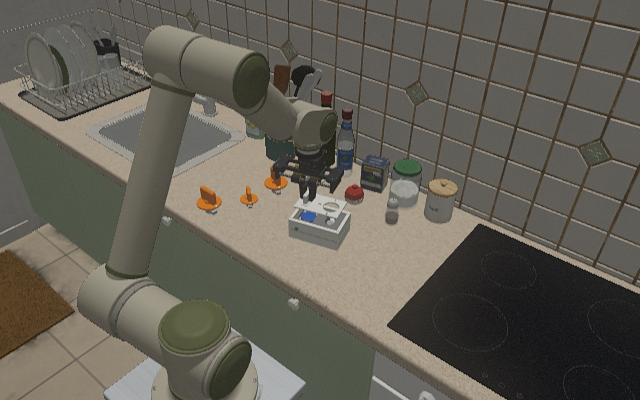

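The cover hangs above the housing (scene ~(320,210)), with the hole toward the slot end. I'll check the hold, then lower.

```bash
python3 - <<'E'
from h import *
p=np.load("scene3.npy")[185:250,280:360].reshape(-1,3)*1000
q=p[(p[:,2]>104)&(p[:,2]<116)]; q=q[(q[:,0]<620)&(q[:,0]>480)]
for _ in range(3):
    A=np.c_[q[:,:2]-[557,135],np.ones(len(q))]; s=np.linalg.lstsq(A,q[:,2],rcond=None)[0]; q=q[abs(A@s-q[:,2])<4]
print("plane",s,len(q),cv2.minAreaRect(q[:,:2].astype(np.float32)))
r=p[(p[:,2]>63)&(p[:,2]<71)]; print("rim",cv2.minAreaRect(r[:,:2].astype(np.float32)))
a=np.radians(16.4); X=np.array([[np.cos(a),np.sin(a)],[-np.sin(a),np.cos(a)]])
l=(q[:,:2]-[557.2,135])@X.T; print("cover local pct",np.percentile(l,[1,99],axis=0))
E
```

```text
plane [1.92233677e-03 7.36031948e-03 1.10529879e+02] 567 ((555.806884765625, 132.73716735839844), (86.58392333984375, 131.71737670898438), 15.589921951293945)
rim ((616.5709228515625, 150.8297882080078), (239.88140869140625, 154.4732666015625), 15.882786750793457)
cover local pct [[-44.44550062 -66.52145641]
 [ 37.85645691  61.86830955]]
```

Level and aligned within about 1 mm. Lowering.

Call:
arm_command(plan=[-0.5, 1, 5, 0, 1, 0, 0, 12, 0, 1, 0, 0, 12, 0, 1, 0, 0, 6, 0, 1, 0, 0, 3, 0, 1, 0, 0, 2, 0, 1, 0, 0, 0, 0, 1])

```text
t: 7.75
position: [0.5459, 0.1744, 0.0356]
tcp_rot: [-0.143, 0.99, -0.0, -0.0]
force: [0.7, 0.4, -1.0]
opening: 0.132
gripper_force: 30.0
```

```bash
python3 - <<'E'
from h import *
go(545.9,173.4,31,106.4)
E
```

```text
tcp [545.9 174.4  35.6] yaw 106.4 turn rad 0.0 shift before turn [ 0.3 -0.9  4.6] after turn [ 0.3 -0.9  4.6] tiltz [ 0. -0.] j6 -1.75 F [ 0.7  0.4 -1. ] open 0.132 gf 30.0 t 7.75
```

Call:
arm_command(plan=[0.3, -0.8, 0, 0, 1, 0, 0, 1, 0, 1, 0, 0, 1, 0, 1, 0, 0, 1, 0, 1, 0, 0, 1, 0, 1, 0, 0, 0, 0, 1])

```text
t: 8.35
position: [0.5458, 0.1735, 0.0315]
tcp_rot: [-0.143, 0.99, 0.0, -0.0]
force: [1.0, 0.0, -0.8]
opening: 0.131
gripper_force: 30.0
```

```bash
python3 - <<'E'
from h import *
go(545.9,173.4,31,106.4)
E
```

```text
tcp [545.8 173.5  31.5] yaw 106.4 turn rad 0.0 shift before turn [-0.1 -0.1  0.5] after turn [-0.1 -0.1  0.5] tiltz [-0.0003 -0.    ] j6 -1.76 F [ 1.   0.  -0.8] open 0.131 gf 30.0 t 8.35
```

Call:
arm_command(plan=[0, 0, 0.7, 0, 1, 0, 0, 0, 0, 0.4, 0, 0, 0, 0, 0.4, 0, 0, 0, 0, 0.4, 0, 0, -5, 0, 0.4, 0, 0, -15, 0, 0.2, 0, 0, -30, 0, 0, 0, 0, -40, 0, 0, 0, 0, 0, 0, 0])

```text
t: 9.25
position: [0.5483, 0.1738, 0.1263]
tcp_rot: [-0.143, 0.99, -0.0, 0.005]
force: [0.1, 1.0, -0.2]
opening: 0.502
gripper_force: 0.0
```

```bash
python3 - <<'E'
from h import *
go(520.1,388.4,80,142.8)
im,d,p=snap("scene"); p=p[170:260,270:370].reshape(-1,3)*1000
a=np.radians(16.4); X=np.array([[np.cos(a),np.sin(a)],[-np.sin(a),np.cos(a)]])
l=(p[:,:2]-[557.2,135])@X.T
m=(abs(l[:,0])<36)&(l[:,1]<28)&(l[:,1]>-60)&(p[:,2]>58)&(p[:,2]<75)
A=np.c_[l[m],np.ones(m.sum())]; print("plane",np.linalg.lstsq(A,p[m,2],rcond=None)[0],m.sum())
cv2.imwrite("pics/c5.png",cv2.resize(im[180:255,270:370],(800,600),interpolation=cv2.INTER_CUBIC))
E
```

```text
tcp [548.3 173.8 126.3] yaw 106.41 turn rad -0.6352 shift before turn [-33.2 213.9  46.3] after turn [-153.6  152.5   46.3] tiltz [0.0097 0.001 ] j6 -1.76 F [ 0.1  1.  -0.2] open 0.502 gf 0.0 t 9.25
plane [-7.58373368e-03  1.71380592e-02  6.53716727e+01] 411
```

View pics/c5.png

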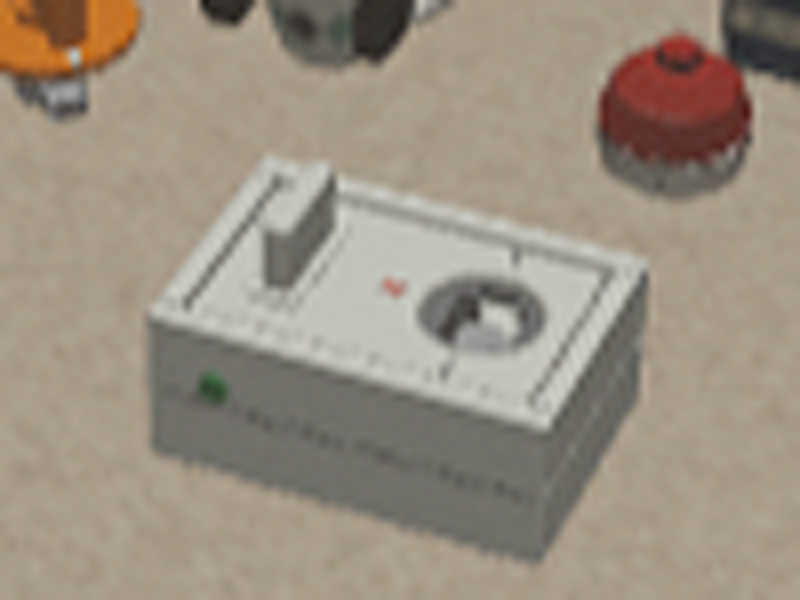

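The cover is seated flat in the recess, with the hole over the slot. Now the stud.

Call:
arm_command(plan=[0, 0, 0, -0.127, 0, 0, 0, 0, -0.127, 0, 0, 0, 0, -0.127, 0, 0, 0, 0, -0.127, 0, 0, 0, 0, -0.127, 0, -15, 15, 0, 0, 0, -26, 26, 0, 0, 0, -28, 28, 0, 0, 0, -28, 28, 10, 0, 0, -28, 28, 20, 0, 0, -19, 18, 20, 0, 0, -10, 10, 10, 0, 0, 0, 0, 0, 0, 0, 0, 0, 0, 0, 0])

```text
t: 10.7
position: [0.5175, 0.3878, 0.0612]
tcp_rot: [-0.444, 0.896, -0.0, -0.0]
force: [-0.8, -0.4, 0.4]
opening: 0.503
gripper_force: 0.0
```

```bash
python3 - <<'E'
from h import *
go(520.1,388.4,-7,142.8)
E
```

```text
tcp [517.5 387.8  61.2] yaw 142.76 turn rad -0.0008 shift before turn [-2.1 -1.7 68.2] after turn [-2.1 -1.7 68.2] tiltz [-0.     -0.0004] j6 -2.03 F [-0.8 -0.4  0.4] open 0.503 gf 0.0 t 10.7
```

Call:
arm_command(plan=[-2, -1.7, 15, 0, 0, 0, 0, 20, 0, 0, 0, 0, 20, 0, 0, 0, 0, 9, 0, 0, 0, 0, 4, 0, 0, 0, 0, 0, 0, 0, 0, 0, 0, 0, 1, 0, 0, 0, 0, 1, 0, 0, 0, 0, 1, 0, 0, 0, 0, 1, 0, 0, 0, 0, 1, 0, 0, 0, 0, 1])

```text
t: 11.9
position: [0.5198, 0.3893, -0.0068]
tcp_rot: [-0.445, 0.896, 0.0, 0.0]
force: [-0.3, 0.3, 1.5]
opening: 0.134
gripper_force: 29.9
```

```bash
python3 - <<'E'
from h import *
go(566.2,104.3,90,106.4)
E
```

```text
tcp [519.8 389.3  -6.8] yaw 142.79 turn rad 0.6351 shift before turn [ 198.9 -209.4  -96.9] after turn [  35.9 -286.5  -96.9] tiltz [0.0003 0.0002] j6 -2.03 F [-0.3  0.3  1.5] open 0.134 gf 29.9 t 11.9
```

Gripped (11.8 mm). Lift high enough to clear the cover's grip bar, turn, and carry over.

Call:
arm_command(plan=[0, 0, -15, 0, 1, 0, 0, -30, 0, 1, 0, 0, -35, 0, 1, 0, 0, -30, 0.127, 1, 0, 0, -10, 0.127, 1, 0, 0, 0, 0.127, 1, 0, 0, 0, 0.127, 1, 0, 0, 0, 0.127, 1, 2, -16, 0, 0, 1, 4, -32, 0, 0, 1, 5, -40, 0, 0, 1, 5, -40, 0, 0, 1, 5, -40, 0, 0, 1, 5, -40, 0, 0, 1, 5, -38, 0, 0, 1, 3, -25, 0, 0, 1, 2, -15, 0, 0, 1, 0, 0, 0, 0, 1, 0, 0, 0, 0, 1])

```text
t: 13.8
position: [0.5657, 0.1051, 0.1129]
tcp_rot: [-0.143, 0.99, 0.0, -0.0]
force: [-0.7, 0.2, -0.1]
opening: 0.132
gripper_force: 29.9
```

```bash
python3 - <<'E'
from h import *
go(566.2,104.3,65,106.4)
im,d,p=snap("scene"); cv2.imwrite("pics/c6.png",cv2.resize(im[130:250,260:420],(800,600),interpolation=cv2.INTER_CUBIC)); np.save("s6.npy",p)
hsv=cv2.cvtColor(im,cv2.COLOR_BGR2HSV); m=cv2.inRange(hsv,(5,150,80),(22,255,255))>0
q=p[m]*1000; q=q[(q[:,1]<200)&(q[:,2]>100)]; print(len(q)); print(cv2.minAreaRect(q[(q[:,2]<155)][:,:2].astype(np.float32)),np.percentile(q[:,2],[2,50,98]))
E
```

```text
tcp [565.7 105.1 112.9] yaw 106.46 turn rad 0.0011 shift before turn [-0.3 -1.  47.9] after turn [-0.3 -1.  47.9] tiltz [-0.0003  0.0003] j6 -1.88 F [-0.7  0.2 -0.1] open 0.132 gf 29.9 t 13.8
174
((555.3770141601562, 98.30862426757812), (39.36700439453125, 52.56550979614258), 29.866884231567383) [142.71007139 149.39572264 183.25081907]
```

View pics/c6.png

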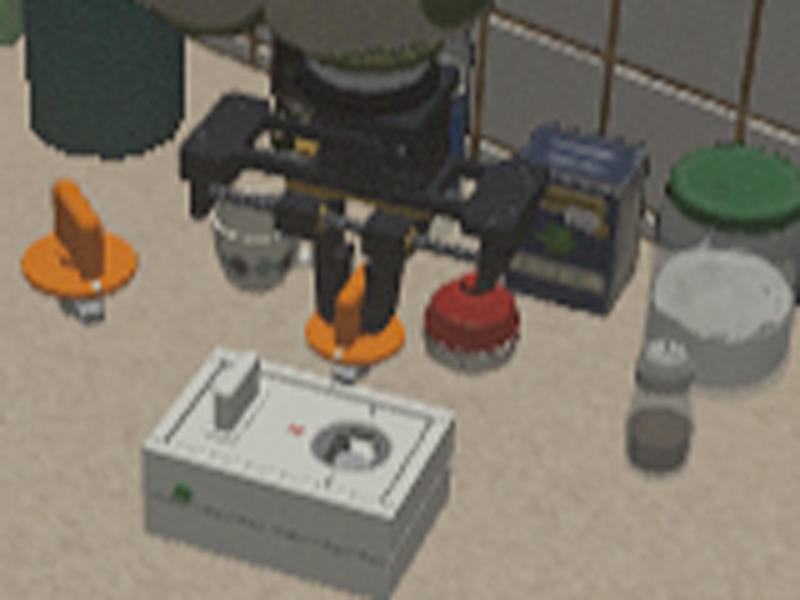

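The stud hangs upright over the hole, bar along the entry ticks, and the flange at z≈147 agrees. Lowering to just above the slot.

Call:
arm_command(plan=[-0.8, -1, 5, 0, 1, 0, 0, 12, 0, 1, 0, 0, 15, 0, 1, 0, 0, 12, 0, 1, 0, 0, 7, 0, 1, 0, 0, 4, 0, 1, 0, 0, 0, 0, 1, 0, 0, 0, 0, 1])

```text
t: 14.65
position: [0.5672, 0.104, 0.0583]
tcp_rot: [-0.143, 0.99, -0.0, 0.0]
force: [-0.3, -0.7, -0.8]
opening: 0.134
gripper_force: 29.9
```

```bash
python3 - <<'E'
from h import *
go(566.7,104.4,49,106.4)
E
```

```text
tcp [567.2 104.   58.3] yaw 106.4 turn rad -0.0 shift before turn [0.4 0.6 9.3] after turn [0.4 0.6 9.3] tiltz [ 0.0008 -0.    ] j6 -1.88 F [-0.3 -0.7 -0.8] open 0.134 gf 29.9 t 14.65
```

Call:
arm_command(plan=[0.4, 0.4, 2, 0, 1, 0, 0, 2, 0, 1, 0, 0, 1, 0, 1, 0, 0, 1, 0, 1, 0, 0, 1, 0, 1, 0, 0, 0, 0, 1])

```text
t: 15.25
position: [0.5665, 0.1042, 0.0508]
tcp_rot: [-0.143, 0.99, 0.0, -0.0]
force: [0.4, 0.4, -0.8]
opening: 0.133
gripper_force: 29.9
```

```bash
python3 - <<'E'
from h import *
go(566.7,104.4,49,106.4)
E
```

```text
tcp [566.5 104.2  50.8] yaw 106.4 turn rad -0.0 shift before turn [-0.3  0.1  1.8] after turn [-0.3  0.1  1.8] tiltz [-0.0002 -0.    ] j6 -1.88 F [ 0.4  0.4 -0.8] open 0.133 gf 29.9 t 15.25
```

The bar is in the slot with no contact force. Push on towards 44.5–45 mm.

Call:
arm_command(plan=[0, 0, 2, 0, 1, 0, 0, 2, 0, 1, 0, 0, 2, 0, 1, 0, 0, 2, 0, 1, 0, 0, 2, 0, 1, 0, 0, 1.5, 0, 1, 0, 0, 1, 0, 1, 0, 0, 0, 0, 1, 0, 0, 0, 0, 1])

```text
t: 16.15
position: [0.5666, 0.1043, 0.0389]
tcp_rot: [-0.143, 0.99, -0.0, 0.0]
force: [-1.5, 0.1, 6.4]
opening: 0.135
gripper_force: 29.9
```

```bash
python3 - <<'E'
from h import *
go(566.7,104.4,38,106.4)
E
```

```text
tcp [566.6 104.3  38.9] yaw 106.4 turn rad 0.0 shift before turn [-0.1  0.1  0.9] after turn [-0.1  0.1  0.9] tiltz [ 0.0006 -0.    ] j6 -1.88 F [-1.5  0.1  6.4] open 0.135 gf 29.9 t 16.15
```

Call:
arm_command(plan=[0, 0, 1, 0, 1, 0, 0, 0.7, 0, 1, 0, 0, 0, 0, 1, 0, 0, 0, 0, 1])

```text
t: 16.55
position: [0.5666, 0.1043, 0.0374]
tcp_rot: [-0.143, 0.99, -0.0, 0.0]
force: [-2.6, -0.2, 7.8]
opening: 0.129
gripper_force: 29.9
```

```bash
python3 - <<'E'
from h import *
go(566.7,104.4,38,106.4)
E
```

```text
tcp [566.6 104.3  37.4] yaw 106.4 turn rad 0.0 shift before turn [-0.1  0.1 -0.6] after turn [-0.1  0.1 -0.6] tiltz [ 0.0008 -0.    ] j6 -1.88 F [-2.6 -0.2  7.8] open 0.129 gf 29.9 t 16.55
```

Origin ≈44.4 mm by both pose and spring force. Now the quarter turn clockwise.

Call:
arm_command(plan=[0, 0, 0, 0.131, 1, 0, 0, 0, 0.131, 1, 0, 0, 0, 0.131, 1, 0, 0, 0, 0.131, 1, 0, 0, 0, 0.131, 1, 0, 0, 0, 0.131, 1, 0, 0, 0, 0.131, 1, 0, 0, 0, 0.131, 1, 0, 0, 0, 0.131, 1, 0, 0, 0, 0.131, 1, 0, 0, 0, 0.131, 1, 0, 0, 0, 0.13, 1, 0, 0, 0, 0, 1, 0, 0, 0, 0, 1])

```text
t: 17.95
position: [0.5662, 0.104, 0.0375]
tcp_rot: [0.599, 0.801, -0.0, 0.0]
force: [-4.2, -0.8, 9.9]
opening: 0.131
gripper_force: 30.0
```

```bash
python3 - <<'E'
from h import *
go(566.7,104.4,38,16.4)
print(robot.get_obs()["ft_torque"])
E
```

```text
tcp [566.2 104.   37.5] yaw 16.38 turn rad -0.0003 shift before turn [ 0.2  0.6 -0.5] after turn [ 0.2  0.6 -0.5] tiltz [-0.0002 -0.0005] j6 -0.31 F [-4.2 -0.8  9.9] open 0.131 gf 30.0 t 17.95
[-0.28421984  0.87494432 -0.00199727]
```

Call:
arm_command(plan=[0, 0, -1, 0, 1, 0, 0, -1, 0, 1, 0, 0, -1, 0, 1, 0, 0, -1, 0, 1, 0, 0, 0, 0, 1, 0, 0, 0, 0, 1])

```text
t: 18.55
position: [0.5662, 0.1041, 0.0409]
tcp_rot: [0.599, 0.801, -0.0, -0.0]
force: [-4.0, -1.2, 5.8]
opening: 0.138
gripper_force: 30.0
```

```bash
python3 - <<'E'
from h import *
go(566.2,104.4,41.7,16.4)
E
```

```text
tcp [566.2 104.1  40.9] yaw 16.39 turn rad -0.0002 shift before turn [ 0.3  0.1 -0.8] after turn [ 0.3  0.1 -0.8] tiltz [-0.0005 -0.0003] j6 -0.31 F [-4.  -1.2  5.8] open 0.138 gf 30.0 t 18.55
```

The stud rose past 46 mm with only the spring load on it, so it is in the notch. Release and retreat.

Call:
arm_command(plan=[0, 0, 0, 0, 0.4, 0, 0, 0, 0, 0.4, 0, 0, 0, 0, 0.3, 0, 0, -10, 0, 0.2, 0, 0, -20, 0, 0.2, 0, 0, -35, 0, 0.2, 0, -5, -40, 0, 0.2, 0, -35, -30, 0, 0.2, 0, -40, 0, 0, 0.2, 0, -40, 0, 0, 0.2, 0, -40, 0, 0, 0.2, 0, 0, 0, 0, 0.2, 0, 0, 0, 0, 0.2])

```text
t: 19.85
position: [0.4133, 0.059, 0.1767]
tcp_rot: [0.599, 0.8, 0.001, 0.001]
force: [0.1, 0.0, 0.3]
opening: 0.4
gripper_force: 0.0
```

```bash
python3 - <<'E'
from h import *
go(566.2,104.4,41.7,16.4)
im,d,p=snap("scene"); it,dt,pt=snap("top")
for n,I,P in(("scene",im,p),("top",it,pt)):
    m=cv2.inRange(cv2.cvtColor(I,cv2.COLOR_BGR2HSV),(5,150,80),(22,255,255))>0
    q=P[m]*1000; q=q[(q[:,1]<200)&(q[:,0]>480)]; print(n,len(q))
    if len(q)>10:
        w=q[q[:,2]>101]; f=q[q[:,2]<82]; print("wing",cv2.minAreaRect(w[:,:2].astype(np.float32)),"top z",np.percentile(w[:,2],[50,90]),"flange",cv2.minAreaRect(f[:,:2].astype(np.float32)),np.median(f[:,2]))
a=np.radians(16.4); X=np.array([[np.cos(a),np.sin(a)],[-np.sin(a),np.cos(a)]]); q=p[170:260,270:370].reshape(-1,3)*1000; l=(q[:,:2]-[557.2,135])@X.T
m=(abs(l[:,0])<36)&(l[:,1]<28)&(l[:,1]>0)&(q[:,2]>55)&(q[:,2]<75); print("cover z",np.median(q[m,2]))
cv2.imwrite("pics/c7.png",np.hstack([cv2.resize(im[170:260,270:390],(400,300)),cv2.resize(it[150:240,270:390],(400,300))]))
E
```

```text
tcp [413.3  59.  176.7] yaw 16.35 turn rad -0.0009 shift before turn [  0.7 159.3 135.4] after turn [  0.5 159.3 135.4] tiltz [ 0.0022 -0.0002] j6 -0.43 F [0.1 0.  0.3] open 0.4 gf 0.0 t 19.85
scene 240
wing ((562.192626953125, 101.3538818359375), (12.384861946105957, 39.36295700073242), 16.11493682861328) top z [107.18051861 110.91019964] flange ((556.9528198242188, 96.37037658691406), (34.500186920166016, 52.17607879638672), 42.023895263671875) 76.59634968841999
top 356
wing ((568.1121826171875, 105.40201568603516), (11.895277976989746, 43.711509704589844), 16.417207717895508) top z [107.65831465 111.23574435] flange ((593.6947021484375, 126.66776275634766), (119.06720733642578, 64.21128845214844), 47.770076751708984) 74.15649250501622
cover z 65.61898491485542
```

View pics/c7.png

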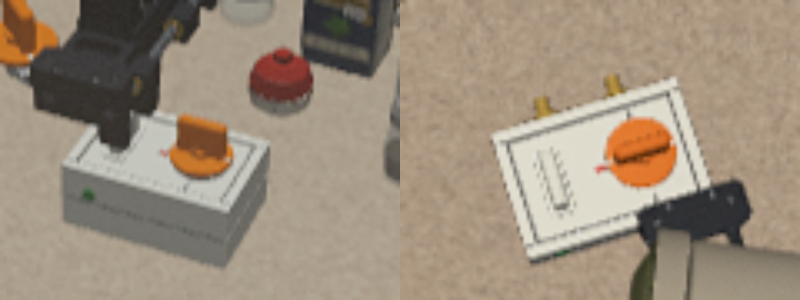

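The wing lies along the housing's y (16.4°), with its top at ≈109.5 mm and flange at ≈75.5 mm, so the origin is ≈48.5 mm. It is locked, the cover is flat and the gripper is clear.

```bash
python3 -c "
from h import *
print(robot.close_job())"
```

```text
the job is handed in; nothing more can be done
None
```

I handed the job in, with no verdict returned: the cover lies flat in the recess, and the fastener is locked a quarter turn from entry, its origin about 48.5 mm up by camera; no move came near the bystanders, though I did not re-measure them.

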